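# Count along the divider rack and push the box into the third gap

### The arm

A 7-joint arm with a two-finger parallel gripper is mounted at the origin on the work surface. World frame = base frame: x ahead of the robot, y to its left, z up, the work surface at z = 0. Lengths are in m, angles in rad, forces in N, time in s.
With the tool pointing down it reaches from about 0.4 to 0.85 m from the base axis. Payload 4.5 kg.
Tool frame: the origin (TCP) lies between the finger pads; the fingertips stand 14 mm ahead of it and the grasp point (between the pads) lies 5 mm behind it; z points along the fingers, y is the direction in which the jaws open and shut (so a half turn about z gives the same grasp; the last joint's range is limited). The gripper opens to 85 mm and grips with 20 to 120 N. Pads are 22 mm wide; open, the fingers measure 114 mm over their backs; the gripper's body (76 mm by 85 mm) begins 54 mm behind the grasp point. The pads swing forward as they close: fully open they stand 13 mm farther back than shut.
Start: joints at [1.19, 0.689, -0.195, 1.565, 0.157, 0.902, -0.215], TCP at [0.252, -0.572, 0.245] pointing down, gripper open.
Joint ranges: [-3.01, 3.01], [-0.46, 2.08], [-1.47, 1.51], [0.13, 2.56], [-1, 4.14], [0.04, 2.09], [-2.66, 2.66]. Speed limits (rad/s): [2.57, 2.57, 3.14, 3.14, 3.14, 3.14, 3.14].

### API

Orientations are given as a unit quaternion [w, x, y, z].
In Python, from plant import monitor, optics, r gives the robot as it stands. The module is installed in compiled form; this text tells all that it offers.
- The arm moves only by the tool play_rows, never from a script. Its argument "plan" is a list that holds one entry, the list of rows, each a list of 6 numbers: the shift along the tool's x, y, z in mm, then the turn, a rotation vector about the tool's x, y, z in degrees. A call has 1 to 20 rows; each row shifts and turns the commanded pose from where the row before left it, along the tool's axes as they then stand; what a row does not reach is not made up. A row lasts 1/10 s, in which the tool goes at most 50 mm and 8.59 degrees, less where a joint would pass 70% of its speed; a pose out of reach is approached as far as the arm can. A call is refused whole if a number of a shift passes 50 or a number of a turn 8.59, either way. A call with a gripper value outside its range is refused whole. "jaw" is the finger opening in mm, from 0 to 85.4, set as the call begins (left out, the last holds). The fingers move at their own pace and stop on an object; "newtons" is the grip in N (left out, the last holds). Time passes only in rows, so rows that do not move let the fingers close. It gives the time, the measured TCP pose, the force and the opening at its end, in the units of the state.
- monitor.read_state(): the state, without advancing time (a new reading comes with each control period).
- optics.get_image(name): name is "scene" or "top" or "wrist"; returns a dict with "frame" (400x640x3 uint8, red, green, blue), "fovy" (degrees; the focal length in pixels is half the picture's height over the tangent of half this angle, whatever the lens; pixels are square), "cx", "cy" (the principal point, pixels), "pose" (4x4, takes a point from camera to world coordinates); the wrist camera has in their place "mount" (4x4, takes a point from camera to tool coordinates, whose origin is the TCP and whose axes are the flange's). Camera axes: x right, y up, looking along -z (the intrinsics and any distortion apply to the point x, -y, -z); pixel columns grow to the right and rows downward; lengths in m; the calibration is good to about 2 mm. A picture is of the moment at which its call begins: read the wrist's pose just before it. There is no depth.
- r.job_done(): hands the job in, once; it reports no verdict.
Trained networks look in a picture, given as the dict that the camera call returned (one of the last four; its "shot" number tells which), for a name from the list of things; names that differ only in an ending like _2 or _b are one class to them, and where a whole thing is asked for, a point or a joint stands for the part that bears it (a point fixed in the world has none). Each returns a list of dicts, best first, with "score" (0 to 1); they miss things now and then, are a little off and sometimes report something else, mostly with a low value. They report only what shows in the picture. A call takes as long as a camera call. They do not tell look-alikes from the thing itself.
- optics.recognise(picture, target): "bbox" ([left, top, right, bottom] in pixels, round what is visible of it).
- optics.regions_of(picture, target): "pixels" (400x640 bool, what is visible of it) and "bbox" ([left, top, right, bottom] in pixels, round what is visible of it).
- optics.tip_of(picture, target): "location" ([row, column] in pixels: a listed point, or the origin of a listed thing).
The state is a dict: "t": time; "joint_positions": joint angles; "dq": joint speeds; "joint_efforts": joint torques, N m; "tcp_pos": TCP position; "eef_rot": TCP orientation; "ft_force": force on the tool from outside, world axes, zero at the start; "moment": the same for the moment, N m; "gripper_width": finger opening in m.
Only numpy, scipy, OpenCV 4.12 (cv2) and the standard library are available. Lean on these libraries where they do the work, as an engineer would, in place of code of your own. Each camera call takes 0.05 s, during which the arm holds its last target.

### The job

With the gripper shut, run a fingertip along the rail on top of the yellow divider rack, keeping it pressed on the rail, from the first gap at the ball-knob end over the second to the third, counting every gap whether filled or empty. Then lift off and push the metal electrical box along the bench into that third gap, straight and fully home against the lip at the back. Do not pick the box up or tip it, and leave the pipe tee, the thick steel ring and the carton alone.

Things in the scene. Friction and masses are not known exactly. Their poses are not given: they have to be found in the camera images.
- rack: Yellow divider rack fixed to the bench. Origin: middle of its underside, on the bench; +x away from the robot into the gaps, +y left along the rack. Seven dividers, 6 mm thick, 58 mm high, at y = 0, +-58, +-116, +-174 mm; six gaps 52 mm wide centred at y = +-29, +-87, +-145 mm. Dividers run from x = -42 mm (rounded noses) to 49 mm. Leftmost gap holds strap plates, rightmost washers, all fixed.
- lip (a point): Middle of the near face, at the foot, of the 20 mm high lip that closes all six gaps at the back: rack x = 45 mm, y = 0, z = 0. The gaps are open at the front and have no floor but the bench.
- rail: Straight sprung steel rail with a black rubber strip, on thin pegs 12 mm above all dividers, 24 mm wide (x), 354 mm long (y), 10 mm thick. Origin: middle of its top face, unpressed at rack x = 30, z = 80 mm. It gives way down up to 8 mm, from about 1 N to 4 N. Place along it is judged by the middle between the fingertips: begin and end within 15 mm of the middles of the first and third gaps.
- knob_end: Fixed end piece carrying a steel post with a black ball knob 34 mm in diameter, its top 112 mm above the bench. It stands beside the rack at one end, at rack y = +196 or -196 mm: the gap next to it is the first. Origin on the bench under the post.
- plain_end: The other fixed end piece: a plain low yellow block 70 x 24 x 30 mm, at the opposite end of the rack. Origin: middle of its underside.
- box: Loose closed metal electrical box with round knock-out marks, 90 mm long (its x), 44 mm wide (its y), 45 mm high, 0.18 to 0.35 kg, standing on the bench in front of the rack, its +x end towards the gaps. Origin: middle of its underside. Fully home, its far end touches the lip, so its origin is at rack x = 0 and its near end stands about 3 mm out of the gap.
- tee: Bystander: loose steel pipe tee, 90 x 46 mm, 72 mm high. Origin: middle of its underside.
- spacer: Bystander: loose thick steel ring 60 mm across, 34 mm high. Origin: middle of its underside.
- carton: Bystander: open carton of screws 100 x 120 x 70 mm to the right of the rack. Origin: middle of its underside.
Mind the look-alikes: they are no part of the job. What is shaped like the box but turquoise is not meant.

How it is judged:
By the outcome, as a careful person would: the job done as asked, in the order asked, and still so for the second after the job is handed in, with the robot touching nothing.
It also fails if it takes over 70 s, if anything falls off the work surface, if the arm or the gripper's body presses on something with over 40 N, if the wrist force passes 120 N, or if a joint passes its speed limit or range.

## Working session

There is one attempt and no reset: what is moved stays moved. The work goes in short steps, Python scripts to look and compute and a tool call to move; the robot and the scene stay as the last step left them, time stands still between calls to the robot, and variables do not carry over. Pictures are saved under pics/ and viewed, and the job is handed in when it is done.

Besides the shell and the picture viewer there is one more tool, called by a JSON object that holds its "op" and its "data", one argument or row to a line. play_rows: Moves the arm, as the interface text tells. Its arguments: {"type":"object","properties":{"plan":{"type":"array","items":{"type":"array","items":{"type":"array","items":{"type":"number"}}}},"jaw":{"type":"number"},"newtons":{"type":"number"}},"required":["plan"]}

```bash
mkdir -p pics; cat > h.py <<'E'
import numpy as np, cv2
from plant import monitor, optics, r
def save(n,im,scale=1):
    cv2.imwrite('pics/'+n, cv2.cvtColor(im,cv2.COLOR_RGB2BGR))
def K(d):
    f=200/np.tan(np.radians(d['fovy'])/2); return f
def proj(d,P,pose=None):
    T=d['pose'] if pose is None else pose
    P=np.atleast_2d(P); c=(P-T[:3,3])@T[:3,:3]
    f=K(d); x=c[:,0]/-c[:,2]; y=-c[:,1]/-c[:,2]
    return np.c_[d['cx']+f*x, d['cy']+f*y]
def ray(d,u,v,z,pose=None):
    T=np.array(d['pose'] if pose is None else pose); f=K(d)
    c=np.array([(u-d['cx'])/f, -(v-d['cy'])/f, -1]); w=T[:3,:3]@c
    o=T[:3,3]; return o+w*(z-o[2])/w[2]
E
python3 - <<'E'
from h import *
s=monitor.read_state(); print({k:np.round(v,3) for k,v in s.items()})
for n in ['scene','top','wrist']:
    d=optics.get_image(n); save(n+'0.png',d['frame'])
    print(n,[k for k in d if k!='frame'],d['fovy'],d.get('cx'),d.get('cy'),{k:d[k] for k in d if k not in('frame','pose','mount')}); print(np.round(d.get('pose',d.get('mount')),4))
    for t in ['rack','rail','lip','knob_end','plain_end','box','tee','spacer','carton']:
        try: print(t,[(np.round(o['location']),round(o['score'],2)) for o in optics.tip_of(d,t)][:3],[(np.round(o['bbox']),round(o['score'],2)) for o in optics.recognise(d,t)][:3])
        except Exception as e: print(t,e)
E
```

```text
{'t': np.float64(0.0), 'joint_positions': array([ 1.19 ,  0.69 , -0.195,  1.566,  0.157,  0.903, -0.215]), 'dq': array([ 0.001,  0.001,  0.   ,  0.   , -0.   , -0.001, -0.   ]), 'joint_efforts': array([-0.0000e+00, -5.3960e+01, -1.2670e+00, -1.5854e+01,  9.0000e-03,
        9.0000e-03, -0.0000e+00]), 'tcp_pos': array([ 0.252, -0.571,  0.244]), 'eef_rot': array([-0.001,  0.979,  0.206, -0.   ]), 'ft_force': array([0.258, 0.144, 0.26 ]), 'moment': array([0.03 , 0.001, 0.026]), 'gripper_width': np.float64(0.085)}
scene ['fovy', 'cx', 'cy', 'pose', 'shot'] 56.02453608582689 324.3521431788104 200.17246477865177 {'fovy': 56.02453608582689, 'cx': 324.3521431788104, 'cy': 200.17246477865177, 'shot': 1}
[[ 0.1586 -0.521   0.8387  1.3129]
 [ 0.9871  0.1038 -0.1222 -0.1646]
 [-0.0234  0.8472  0.5307  0.6033]
 [ 0.      0.      0.      1.    ]]
rack [(array([255., 335.]), 0.59)] [(array([257., 224., 412., 273.]), 0.78)]
rail [(array([239., 336.]), 0.74)] [(array([258., 232., 414., 250.]), 0.66), (array([451., 179., 470., 210.]), 0.51)]
lip [(array([266., 335.]), 0.75)] [(array([256., 222., 415.,
[... 1707 characters left out ...]
238.]), 0.42)]
spacer [(array([228., 448.]), 0.88)] [(array([434., 220., 464., 245.]), 0.95)]
carton [(array([186., 464.]), 0.71)] [(array([438., 162., 500., 207.]), 0.72), (array([160., 207., 191., 244.]), 0.19)]
wrist ['fovy', 'cx', 'cy', 'mount', 'shot'] 65.42430088239787 320.1184100133268 201.35695978900733 {'fovy': 65.42430088239787, 'cx': 320.1184100133268, 'cy': 201.35695978900733, 'shot': 3}
[[ 4.000e-04  9.573e-01  2.890e-01  7.270e-02]
 [ 1.000e+00 -6.000e-04  5.000e-04  6.000e-04]
 [ 6.000e-04  2.890e-01 -9.573e-01 -1.296e-01]
 [ 0.000e+00  0.000e+00  0.000e+00  1.000e+00]]
rack [] []
rail [] []
lip [] []
knob_end [] []
plain_end [] []
box [] []
tee [] []
spacer [] []
carton [] []
```

View pics/scene0.png

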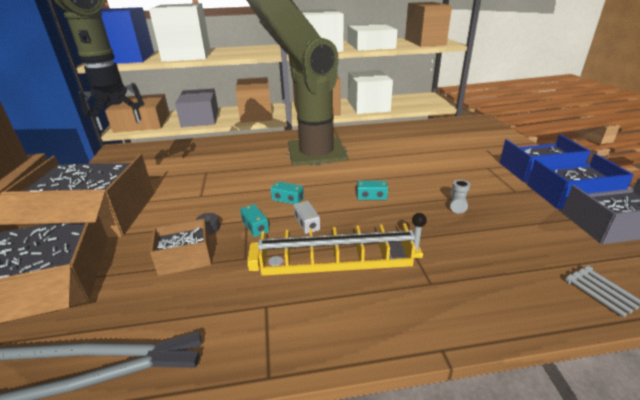

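View pics/top0.png

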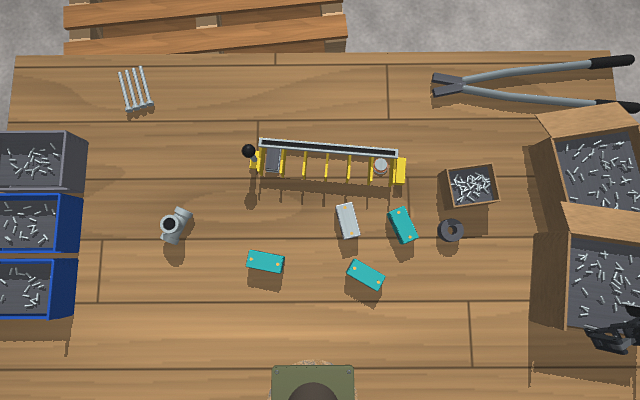

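```bash
python3 - <<'E'
import cv2
a=cv2.imread('pics/top0.png')[125:305,150:510]; cv2.imwrite('pics/topc.png',cv2.resize(a,None,fx=2.2,fy=2.2,interpolation=cv2.INTER_CUBIC))
a=cv2.imread('pics/scene0.png')[165:285,180:480]; cv2.imwrite('pics/scenec.png',cv2.resize(a,None,fx=2.6,fy=2.6,interpolation=cv2.INTER_CUBIC))
E
```

```text
(no output)
```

View pics/topc.png

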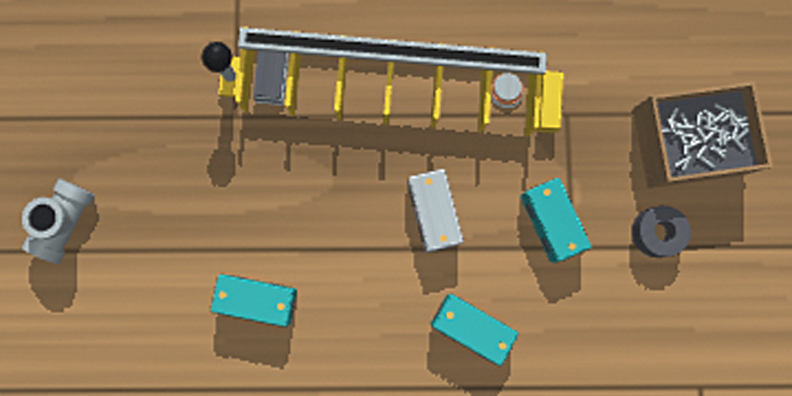

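View pics/scenec.png

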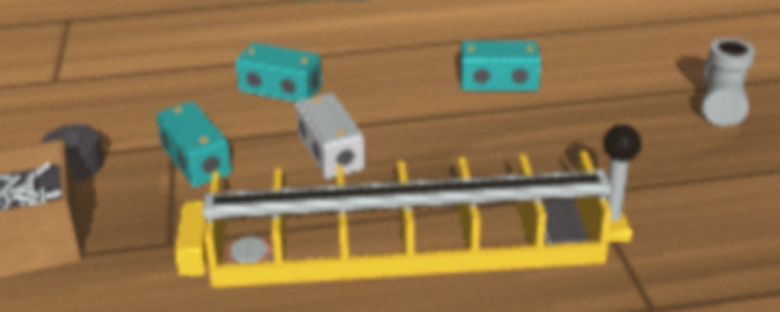

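Candidates for the box in the top view: grey box at (348,220), and turquoise look-alikes at (403,225), (265,261) and (366,275). By the description it's the grey one, and it also shows knock-out marks in the scene crop. The knob is at the left end (249,151), so the first gap is at rack y=+145 and holds the strap plates, the second is at +87 and the third at +29. Next I'll fit the poses.

```bash
python3 - <<'E'
from h import *
from scipy.optimize import least_squares
dt=optics.get_image('top'); ds=optics.get_image('scene')
c=lambda u,v:(150+u/2.2,125+v/2.2)
s=lambda u,v:(180+u/2.6,165+v/2.6)
# rack pts
obs=[(dt,(.042,.177,.08),c(241,28)),(dt,(.042,-.177,.08),c(545,53)),(dt,(.018,-.177,.08),c(546,70)),(dt,(.018,.177,.08),c(241,47)),
 (ds,(.042,.177,.08),s(607,186)),(ds,(.042,-.177,.08),s(211,207)),(ds,(.018,-.177,.08),s(209,197)),(ds,(.018,.177,.08),s(603,174)),
 (dt,(0,.196,.095),c(216,56)) ,(ds,(0,.196,.095),s(622,142))]
def tr(p,P):
    P=np.array(P);C,S=np.cos(p[2]),np.sin(p[2]); return np.array([p[0]+C*P[0]-S*P[1],p[1]+S*P[0]+C*P[1],P[2]])
def fit(obs,p0):
    f=lambda p:np.concatenate([proj(d,tr(p,P))[0]-o for d,P,o in obs])
    q=least_squares(f,p0,loss='soft_l1'); print(np.round(q.x,4),np.degrees(q.x[2])); print(np.round(f(q.x).reshape(-1,2),1)); return q.x
R=fit(obs,[.55,0,0])
bt=[(dt,(.045,.022,.045),c(408,177)),(dt,(.045,-.022,.045),c(443,169)),(dt,(-.045,-.022,.045),c(463,241)),(dt,(-.045,.022,.045),c(427,251))]
B=fit(bt,[.4,-.05,.2])
print('box in rack', np.degrees(B[2]-R[2]), np.array([[np.cos(R[2]),np.sin(R[2])],[-np.sin(R[2]),np.cos(R[2])]])@(B[:2]-R[:2]))
for n,d in(('top',dt),('scene',ds)):
    im=d['frame'].copy()
    for y in (-174,-116,-58,0,58,116,174):
        for x,z in((-.042,0),(.049,0),(-.042,.058)):
            u=proj(d,tr(R,(x,y/1e3,z)))[0]; cv2.circle(im,tuple(np.int32(np.round(u))),1,(255,0,0),-1)
    for x,y in((1,1),(1,-1),(-1,1),(-1,-1)):
        for z in(0,.045):
            u=proj(d,tr(B,(.045*x,.022*y,z)))[0]; cv2.circle(im,tuple(np.int32(np.round(u))),1,(0,0,255),-1)
    a=im[125:305,150:510] if n=='top' else im[165:285,180:480]
    save(n+'ov.png',cv2.resize(a,None,fx=2.2,fy=2.2,interpolation=cv2.INTER_NEAREST))
E
```

```text
[ 0.6159 -0.0393 -0.0934] -5.353478193898229
[[-0.7 -1.2]
 [ 0.6 -1. ]
 [-0.4  0.5]
 [-1.7 -0.7]
 [ 1.5 -1.1]
 [-3.6  0.2]
 [-2.  -2.6]
 [ 0.3 -2.8]
 [ 0.3 -0.1]
 [-0.4 -0.7]]
[ 0.4632 -0.0915  0.243 ] 13.925737862402741
[[-0.5 -0.2]
 [ 0.2 -0.8]
 [ 0.3  0.6]
 [-0.1  0.3]]
box in rack 19.27921605630097 [-0.14716238 -0.06622217]
```

View pics/topov.png

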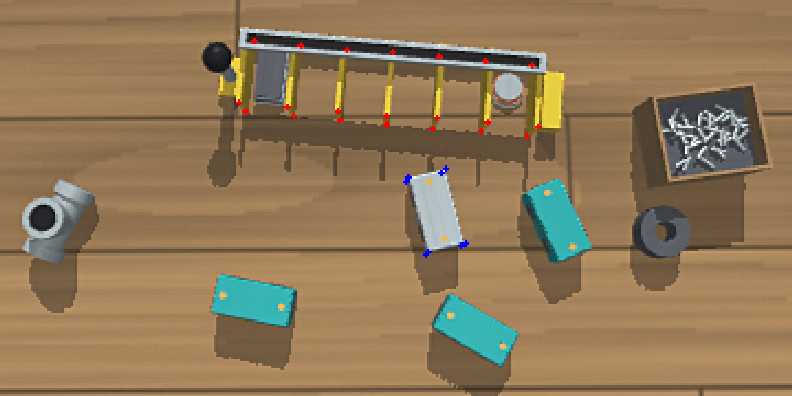

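View pics/sceneov.png

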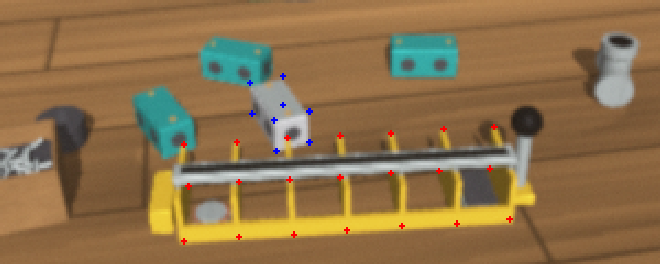

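{"op": "play_rows", "data": {
  "plan": [
    [[0, 0, -10, 0, 0, -7.6], [0, 0, -10, 0, 0, -7.6], [0, 0, -10, 0, 0, -7.6], [0, 0, -10, 0, 0, -7.6], [0, 0, -10, 0, 0, -7.6], [0, 0, -10, 0, 0, -7.6], [0, 0, -10, 0, 0, -7.6], [0, 0, -10, 0, 0, -7.7]]
  ],
  "jaw": 0,
  "newtons": 30
}}

```text
t: 3.75
tcp_pos: [0.2518, -0.572, 0.3257]
eef_rot: [-0.0, 0.737, 0.675, -0.0]
ft_force: [0.4, -0.6, -0.9]
gripper_width: 0.0
```

{"op": "play_rows", "data": {
  "plan": [
    [[39, 18, 0, 0, 0, 0], [39, 18, 0, 0, 0, 0], [39, 18, 0, 0, 0, 0], [39, 18, 0, 0, 0, 0], [39, 18, 0, 0, 0, 0], [39, 18, 0, 0, 0, 0], [39, 18, 0, 0, 0, 0], [39, 18, 0, 0, 0, 0], [39, 18, 0, 0, 0, 0], [39, 18, 0, 0, 0, 0], [39, 18, 0, 0, 0, 0], [39, 18, 0, 0, 0, 0], [39, 18, 0, 0, 0, 0], [39, 18, 0, 0, 0, 0], [39, 18, 0, 0, 0, 0], [0, 0, 0, 0, 0, 0], [0, 0, 0, 0, 0, 0], [0, 0, 0, 0, 0, 0]]
  ]
}}

```text
t: 5.55
tcp_pos: [0.5746, -0.0162, 0.3251]
eef_rot: [0.0, 0.74, 0.673, -0.001]
ft_force: [-0.8, -0.9, 0.4]
gripper_width: 0.0001
```

```bash
cat >> h.py <<'E'
from scipy.spatial.transform import Rotation as Ro
def tool():
    s=monitor.read_state(); q=s['eef_rot']; T=np.eye(4); T[:3,:3]=Ro.from_quat([q[1],q[2],q[3],q[0]]).as_matrix(); T[:3,3]=s['tcp_pos']; return T,s
def wrist():
    T,s=tool(); d=optics.get_image('wrist'); d2=dict(d); P=T@np.array(d['mount']); return d,P,s
def yaw(T): return np.degrees(np.arctan2(T[1,0],T[0,0]))
E
python3 - <<'E'
from h import *
d,P,s=wrist(); T,_=tool(); print(s['t'],T.round(3),yaw(T),s['ft_force'],s['gripper_width']); save('w1.png',d['frame'])
for t in ['rack','rail','lip','knob_end','plain_end','box']:
    print(t,[(np.round(o['location']),round(o['score'],2)) for o in optics.tip_of(d,t)][:3])
E
```

```text
5.55 [[ 0.095  0.995 -0.001  0.575]
 [ 0.995 -0.095 -0.001 -0.016]
 [-0.001 -0.001 -1.     0.325]
 [ 0.     0.     0.     1.   ]] 84.52933437246162 [-0.77015822 -0.92695569  0.41837129] 0.00012573082124147175
rack [(array([171., 350.]), 0.88)]
rail [(array([190., 378.]), 0.73)]
lip [(array([173., 382.]), 0.71)]
knob_end [(array([ 24., 353.]), 0.83)]
plain_end []
box [(array([246., 174.]), 0.85), (array([ 76., 154.]), 0.74), (array([295., 259.]), 0.68)]
```

View pics/w1.png

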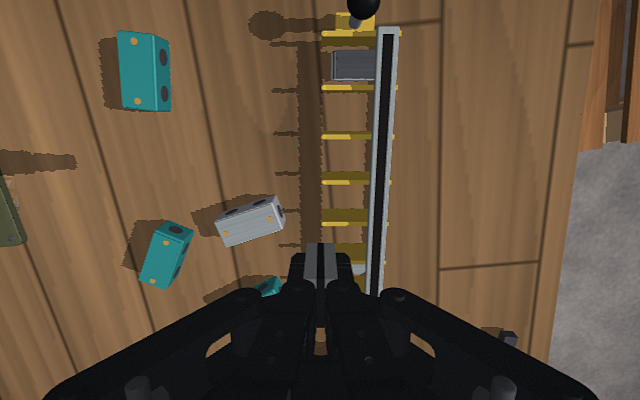

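The wrist view shows the rack from the knob (360,10) down past its fourth gap, and the grey box at (250,220). I'll zoom in to pick accurate points.

```bash
python3 - <<'E'
import cv2
a=cv2.imread('pics/w1.png'); cv2.imwrite('pics/w1a.png',cv2.resize(a[0:250,290:440],None,fx=4,fy=4,interpolation=cv2.INTER_CUBIC)[:600])
cv2.imwrite('pics/w1a2.png',cv2.resize(a[150:300,290:440],None,fx=4,fy=4,interpolation=cv2.INTER_CUBIC))
cv2.imwrite('pics/w1b.png',cv2.resize(a[180:260,190:300],None,fx=6,fy=6,interpolation=cv2.INTER_CUBIC))
E
```

```text
(no output)
```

View pics/w1a.png

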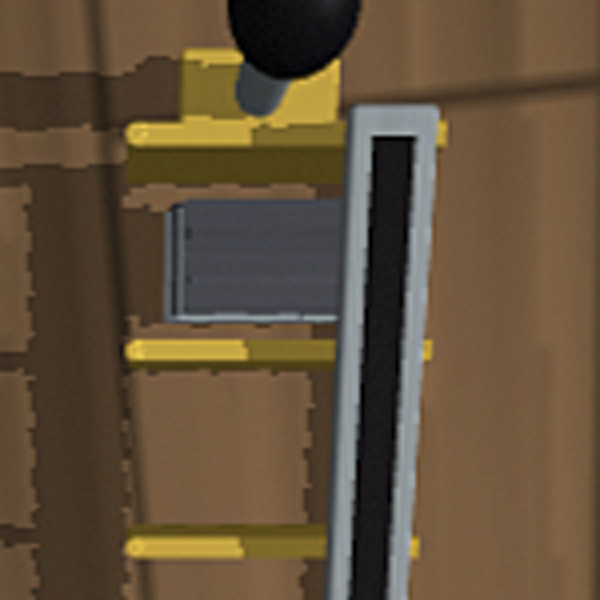

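View pics/w1a2.png

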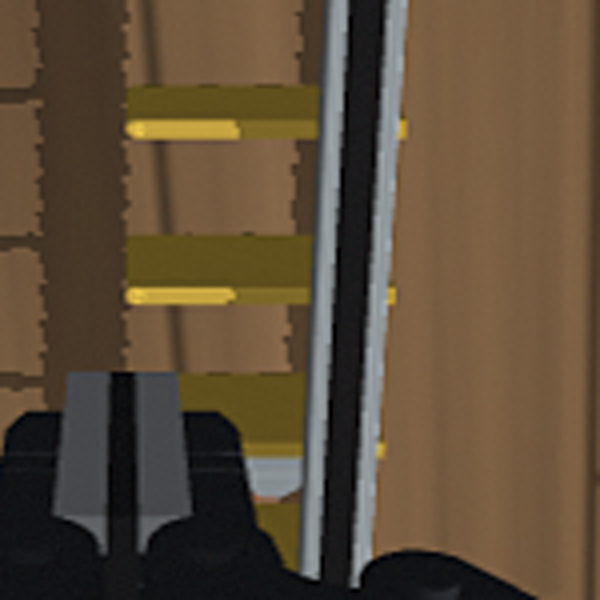

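View pics/w1b.png

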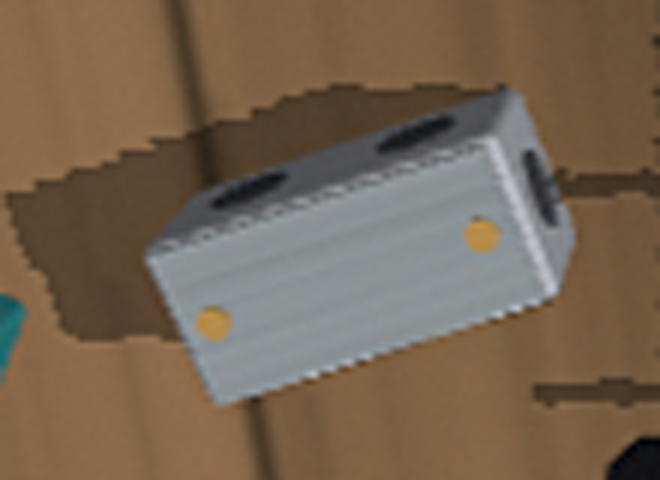

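```bash
cat > fit.py <<'E'
from h import *
from scipy.optimize import least_squares
def tr(p,P):
    P=np.array(P);C,S=np.cos(p[2]),np.sin(p[2]); return np.array([p[0]+C*P[0]-S*P[1],p[1]+S*P[0]+C*P[1],P[2]])
def fit(d,P,obs,p0):
    f=lambda p:np.concatenate([proj(d,tr(p,Q),P)[0]-o for Q,o in obs])
    q=least_squares(f,p0,loss='soft_l1'); print(np.round(q.x,4),np.degrees(q.x[2])); print(np.round(f(q.x).reshape(-1,2),1).tolist()); return q.x
def rel(R,B): return np.array([[np.cos(R[2]),np.sin(R[2])],[-np.sin(R[2]),np.cos(R[2])]])@(np.array(B[:2])-R[:2])
E
python3 - <<'E'
from fit import *
d,P,s=wrist()
n=[((-.040,y/1e3,.058),p) for y,p in((174,(322,33.5)),(116,(321.8,87.5)),(58,(321.8,136.75)),(0,(322,182.5)),(-58,(322,224)))]
b=[((.049,y/1e3,.058),p) for y,p in((174,(401.75,33.5)),(116,(397.75,87.5)),(58,(394.5,136.75)),(0,(391.75,182.5)),(-58,(388.75,224)),(-116,(386.2,262.5)))]
rr=[((.018,.177,.08),(377.5,26.5)),((.042,.177,.08),(399.5,26.5))]
R=fit(d,P,n+b+rr,[.61,-.04,-.09])
bx=[((-.045,.022,.045),(214.5,223)),((.045,.022,.045),(271.7,203)),((.045,-.022,.045),(282.5,229.7)),((-.045,-.022,.045),(227,247.5)),((.045,-.022,0),(285.8,220.8)),((.045,.022,0),(276.3,195))]
B=fit(d,P,bx,[.46,-.09,.24])
print(rel(R,B),np.degrees(B[2]-R[2]))
E
```

```text
[ 0.6158 -0.0399 -0.0927] -5.308659978255274
[[1.1, 0.5], [1.2, 0.3], [1.1, 0.2], [0.9, -0.4], [0.8, -0.3], [-1.0, 0.4], [-0.5, 0.2], [-0.6, 0.2], [-0.8, -0.4], [-0.5, -0.4], [-0.5, -0.4], [-0.3, -0.3], [0.0, -0.3]]
[ 0.4649 -0.0939  0.2396] 13.729079590803837
[[-2.1, -0.1], [0.3, -0.2], [1.0, 1.2], [-1.7, 2.4], [1.0, -0.9], [0.1, -0.9]]
[-0.14523094 -0.06770604] 19.03773956905911
```

{"op": "play_rows", "data": {
  "plan": [
    [[32, 18, 0, 0, 0, 0], [32, 18, 0, 0, 0, 0], [32, 18, 0, 0, 0, 0], [30, 18, 0, 0, 0, 0], [0, 0, 40, 0, 0, 0], [0, 0, 40, 0, 0, 0], [0, 0, 40, 0, 0, 0], [0, 0, 40, 0, 0, 0], [0, 0, 30, 0, 0, 0], [0, 0, 18, 0, 0, 0], [0, 0, 10, 0, 0, 0], [0, 0, 0, 0, 0, 0], [0, 0, 0, 0, 0, 0]]
  ]
}}

```text
t: 7.25
tcp_pos: [0.6592, 0.1044, 0.1083]
eef_rot: [0.0, 0.739, 0.673, 0.001]
ft_force: [-0.5, 0.7, 0.1]
gripper_width: -0.0
```

```bash
python3 - <<'E'
from fit import *
d,P,s=wrist(); T,_=tool(); print(s['t'],T[:3,3],yaw(T),s['ft_force']); save('w2.png',d['frame'])
R=np.array([.6158,-.0397,np.radians(-5.32)]); print(rel(R,T[:2,3])*1e3)
d=optics.get_image('scene'); save('s2.png',cv2.resize(d['frame'][150:300,220:480],None,fx=3,fy=3))
E
```

```text
7.25 [0.65949359 0.10445409 0.10867687] 84.65480147485711 [-0.51445998  0.70447667  0.14294877]
[ 30.13967835 147.58432033]
```

View pics/w2.png

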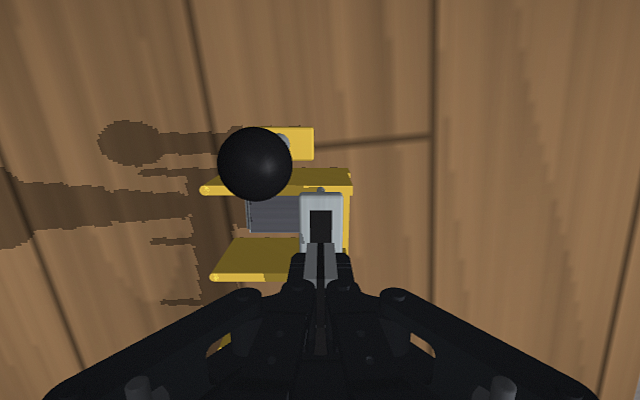

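View pics/s2.png

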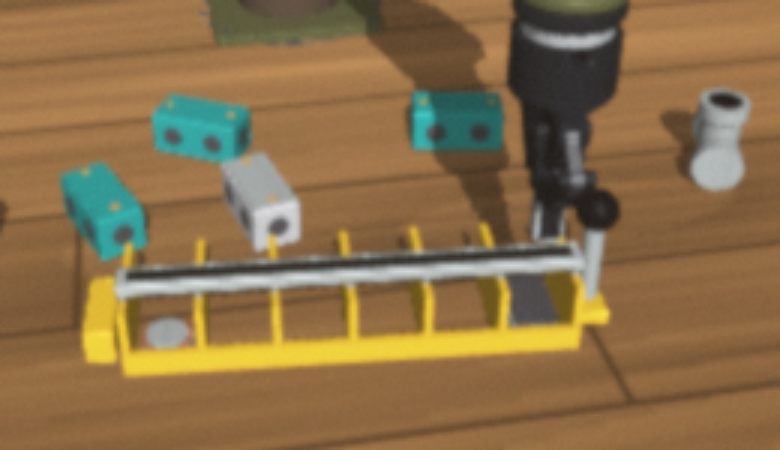

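{"op": "play_rows", "data": {
  "plan": [
    [[-2, 0, 4, 0, 0, 0], [0, 0, 5, 0, 0, 0], [0, 0, 4, 0, 0, 0], [0, 0, 3, 0, 0, 0], [0, 0, 2, 0, 0, 0], [0, 0, 1, 0, 0, 0], [0, 0, 0, 0, 0, 0], [0, 0, 0, 0, 0, 0]]
  ]
}}

```text
t: 8.15
tcp_pos: [0.6583, 0.1019, 0.0885]
eef_rot: [0.0, 0.739, 0.673, -0.0]
ft_force: [-0.3, -1.3, 3.2]
gripper_width: 0.0001
```

```bash
cat > st.py <<'E'
from fit import *
T,s=tool(); R=np.array([.6158,-.0397,np.radians(-5.32)])
print(s['t'],'tcp',(T[:3,3]*1e3).round(1),'yaw',yaw(T).round(2),'rack',(rel(R,T[:2,3])*1e3).round(1),'ryaw',(yaw(T)+5.32).round(2),'F',s['ft_force'].round(2),s['gripper_width'].round(4))
E
python3 st.py
```

```text
Traceback (most recent call last):
  File "st.py", line 3, in <module>
    print(s['t'],'tcp',(T[:3,3]*1e3).round(1),'yaw',yaw(T).round(2),'rack',(rel(R,T[:2,3])*1e3).round(1),'ryaw',(yaw(T)+5.32).round(2),'F',s['ft_force'].round(2),s['gripper_width'].round(4))
                                                                                                                                                                  ^^^^^^^^^^^^^^^^^^^^^^^^
AttributeError: 'float' object has no attribute 'round'
```

{"op": "play_rows", "data": {
  "plan": [
    [[-3, 0, 0, 0, 0, 0], [-6, 0, 0, 0, 0, 0], [-6, 0, 0, 0, 0, 0], [-6, 0, 0, 0, 0, 0], [-6, 0, 0, 0, 0, 0], [-6, 0, 0, 0, 0, 0], [-6, 0, 0, 0, 0, 0], [-6, 0, 0, 0, 0, 0], [-6, 0, 0, 0, 0, 0], [-6, 0, 0, 0, 0, 0]]
  ]
}}

```text
t: 9.15
tcp_pos: [0.653, 0.0449, 0.0883]
eef_rot: [0.0, 0.739, 0.673, -0.0]
ft_force: [-0.6, 2.1, 2.4]
gripper_width: 0.0
```

```bash
sed -i "s/s\['gripper_width'\].round(4)/round(float(s['gripper_width']),4)/;s/yaw(T).round(2)/round(float(yaw(T)),2)/;s/(yaw(T)+5.32).round(2)/round(float(yaw(T)+5.32),2)/" st.py; python3 st.py
```

```text
9.15 tcp [653.   44.9  88.3] yaw 84.66 rack [29.2 87.6] ryaw 89.98 F [-0.62  2.11  2.44] 0.0
```

{"op": "play_rows", "data": {
  "plan": [
    [[-6, 0, 0, 0, 0, 0], [-6, 0, 0, 0, 0, 0], [-6, 0, 0, 0, 0, 0], [-6, 0, 0, 0, 0, 0], [-6, 0, 0, 0, 0, 0], [-6, 0, 0, 0, 0, 0], [-6, 0, 0, 0, 0, 0], [-6, 0, 0, 0, 0, 0], [-6, 0, 0, 0, 0, 0], [-3, 0, 0, 0, 0, 0], [0, 0, 0, 0, 0, 0], [0, 0, 0, 0, 0, 0]]
  ]
}}

```text
t: 10.35
tcp_pos: [0.6476, -0.0129, 0.0882]
eef_rot: [0.001, 0.739, 0.673, -0.001]
ft_force: [-0.2, -1.3, 3.6]
gripper_width: 0.0
```

```bash
python3 st.py; python3 - <<'E'
from fit import *
d,P,s=wrist(); save('w3.png',d['frame'])
E
```

```text
10.35 tcp [647.6 -12.9  88.2] yaw 84.62 rack [29.1 29.7] ryaw 89.94 F [-0.16 -1.3   3.59] 0.0
```

View pics/w3.png

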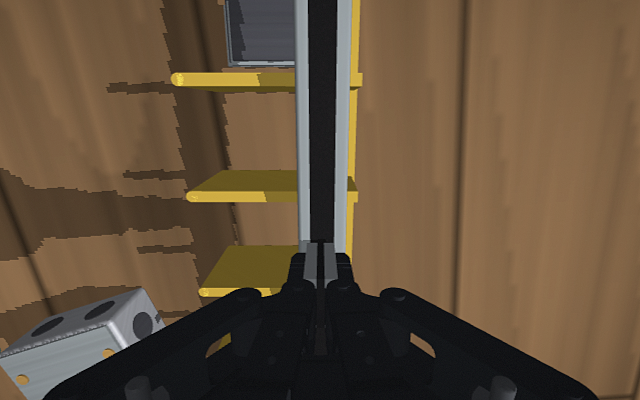

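The fingertip ended in the third gap, still pressed on the rail with about 3.6 N. Next I'll lift off and go to the box's right side.

{"op": "play_rows", "data": {
  "plan": [
    [[0, 0, -10, 0, 0, 0], [0, 0, -30, 0, 0, 0], [0, 0, -40, 0, 0, 0], [0, 0, -40, 0, 0, 0], [0, 0, -30, 0, 0, 0], [-25, -26, 0, 0, 0, 0], [-25, -26, 0, 0, 0, 0], [-25, -26, 0, 0, 0, 0], [-25, -26, 0, 0, 0, 0], [-25, -26, 0, 0, 0, 0], [-22, -28, 0, 0, 0, 0], [0, 0, 0, 0, 0, -6.4], [0, 0, 0, 0, 0, -6.4], [0, 0, 0, 0, 0, -6.4], [0, 0, 0, 0, 0, 0], [0, 0, 0, 0, 0, 0], [0, 0, 0, 0, 0, 0]]
  ]
}}

```text
t: 12.1
tcp_pos: [0.4766, -0.1429, 0.2383]
eef_rot: [-0.0, 0.617, 0.787, -0.0]
ft_force: [0.5, 0.8, 0.6]
gripper_width: 0.0003
```

{"op": "play_rows", "data": {
  "plan": [
    [[0, 0, 0, 0, 0, 0], [0, 0, 0, 0, 0, 0], [0, 0, 0, 0, 0, 0], [0, 0, 0, 0, 0, 0]]
  ],
  "jaw": 60
}}

```text
t: 12.5
tcp_pos: [0.4768, -0.143, 0.2383]
eef_rot: [0.0, 0.617, 0.787, -0.0]
ft_force: [0.0, 0.0, -0.7]
gripper_width: 0.0584
```

```bash
python3 st.py; python3 - <<'E'
from fit import *
d,P,s=wrist(); save('w4.png',d['frame'])
for o in optics.regions_of(d,'box'): print(o['bbox'],o['score'])
E
```

```text
12.5 tcp [ 476.8 -143.   238.3] yaw 103.86 rack [-128.9 -115.8] ryaw 109.18 F [ 0.02  0.05 -0.71] 0.0584
[139.8, 88.6, 235.9, 179.1] 0.87
[240.1, 215.3, 322.3, 273.0] 0.86
[276.3, 109.0, 366.9, 152.6] 0.58
```

View pics/w4.png

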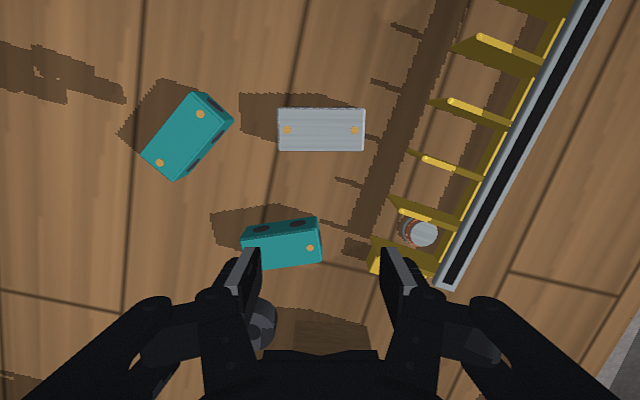

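The box at (321,130) is square to the tool. The turquoise one at (282,240) looks close to where the fingers will go down, so I'll measure both in the tool frame.

```bash
python3 - <<'E'
from fit import *
d,P,s=wrist(); T,_=tool()
def t(u,v,z): 
    w=ray(d,u,v,z,P); return ((w-T[:3,3])@T[:3,:3]*1e3).round(1)
print('box',[t(*p,.045) for p in((278,108),(364,108),(365,151),(279,151))])
a=cv2.imread('pics/w4.png')[200:290,200:340]; cv2.imwrite('pics/w4c.png',cv2.resize(a,None,fx=5,fy=5))
print('turq top',[t(*p,.045) for p in((241,237),(318,216),(322,262))], 'base', t(243,270,.045))
E
```

```text
box [array([ 72.5, -42.7, 193.3]), array([ 72.5,  42.7, 193.3]), array([ 30. ,  45.5, 193.3]), array([ 29.9, -43.3, 193.3])]
turq top [array([-66.1, -89.5, 193.3]), array([-41.1,  -3.1, 193.3]), array([-97.2,   1.4, 193.3])] base [-107.5  -90.2  193.3]
```

View pics/w4c.png

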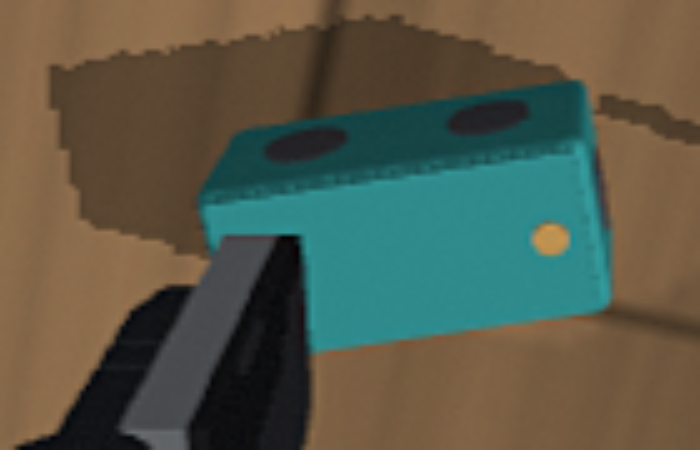

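{"op": "play_rows", "data": {
  "plan": [
    [[5, 0, 0, 0, 0, 0], [0, 1, 40, 0, 0, 0], [0, 0, 40, 0, 0, 0], [0, 0, 40, 0, 0, 0], [0, 0, 40, 0, 0, 0], [0, 0, 30, 0, 0, 0], [0, 0, 16, 0, 0, 0], [0, 0, 8, 0, 0, 0], [0, 0, 2, 0, 0, 0], [0, 0, 0, 0, 0, 0], [0, 0, 0, 0, 0, 0]]
  ]
}}

```text
t: 13.75
tcp_pos: [0.4772, -0.1381, 0.0232]
eef_rot: [0.001, 0.617, 0.787, 0.0]
ft_force: [-0.7, 0.0, 0.1]
gripper_width: 0.06
```

```bash
python3 st.py; python3 - <<'E'
from fit import *
d,P,s=wrist(); save('w5.png',d['frame'])
d=optics.get_image('scene'); save('s5.png',cv2.resize(d['frame'][150:290,220:480],None,fx=3,fy=3,interpolation=cv2.INTER_CUBIC))
E
```

```text
13.75 tcp [ 477.2 -138.1   23.2] yaw 103.85 rack [-128.9 -110.8] ryaw 109.17 F [-0.72  0.05  0.11] 0.06
```

View pics/w5.png

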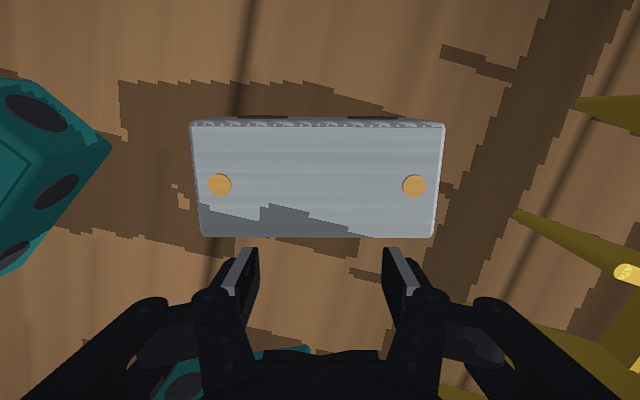

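View pics/s5.png

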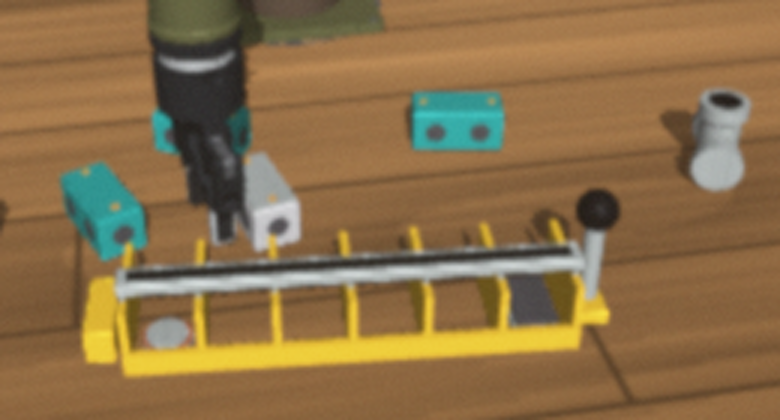

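{"op": "play_rows", "data": {
  "plan": [
    [[5, 0, 0, 0, 0, 0], [5, 0, 0, 0, 0, 0], [4, 0, 0, 0, 0, 0], [4, 0.6, 0, 0, 0, 0.8], [6, 0.8, 0, 0, 0, 1.2], [6, 0.8, 0, 0, 0, 1.2], [6, 0.8, 0, 0, 0, 1.2], [6, 0.8, 0, 0, 0, 1.2], [6, 0.8, 0, 0, 0, 1.2], [6, 0.8, 0, 0, 0, 1.2], [6, 0.8, 0, 0, 0, 1.2], [0, 0, 0, 0, 0, 0]]
  ]
}}

```text
t: 15.05
tcp_pos: [0.4717, -0.0763, 0.0222]
eef_rot: [-0.0, 0.677, 0.736, 0.001]
ft_force: [0.3, -0.7, -0.8]
gripper_width: 0.0599
```

```bash
python3 st.py; python3 - <<'E'
from fit import *
d,P,s=wrist(); save('w6.png',d['frame'])
d=optics.get_image('top'); save('t6.png',cv2.resize(d['frame'][125:305,150:510],None,fx=2.2,fy=2.2,interpolation=cv2.INTER_CUBIC))
E
```

```text
15.05 tcp [471.7 -76.3  22.2] yaw 94.74 rack [-140.1  -49.8] ryaw 100.06 F [ 0.34 -0.74 -0.82] 0.0599
```

View pics/w6.png

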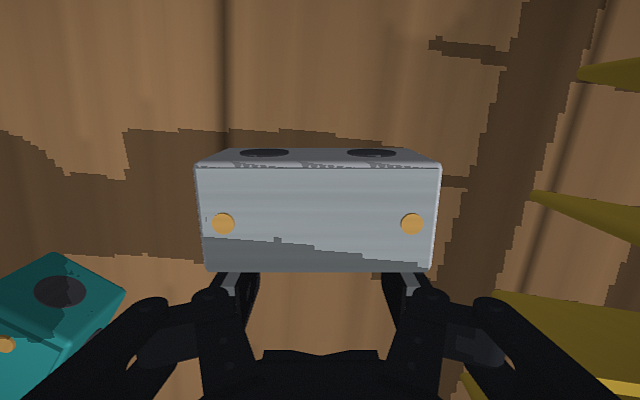

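View pics/t6.png

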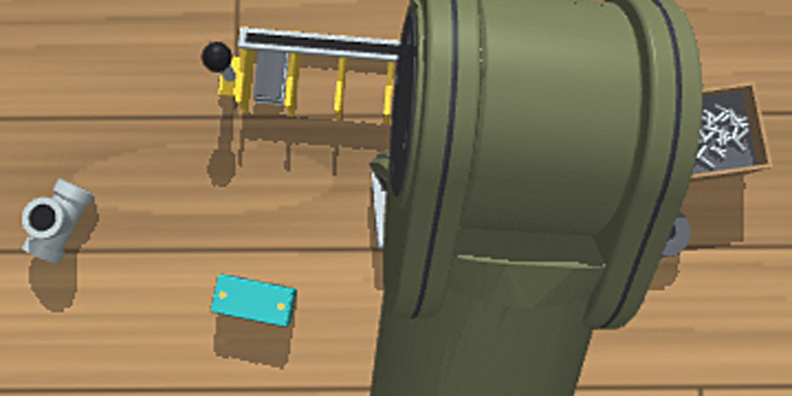

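{"op": "play_rows", "data": {
  "plan": [
    [[3, 0.5, 0, 0, 0, 0.6], [6, 0.8, 0, 0, 0, 1.3], [6, 0.8, 0, 0, 0, 1.3], [6, 0.8, 0, 0, 0, 1.3], [6, 0.8, 0, 0, 0, 1.3], [6, 0.8, 0, 0, 0, 1.3], [6, 0.8, 0, 0, 0, 1.3], [4, 0.5, 0, 0, 0, 1.2], [2, 0, 0, 0, 0, 0.5], [0, 0, 0, 0, 0, 0], [0, 0, 0, 0, 0, 0]]
  ]
}}

```text
t: 16.25
tcp_pos: [0.477, -0.033, 0.0223]
eef_rot: [0.0, 0.74, 0.673, 0.0]
ft_force: [-0.3, -0.7, 0.8]
gripper_width: 0.06
```

```bash
python3 st.py; python3 - <<'E'
from fit import *
d,P,s=wrist(); save('w7.png',d['frame'])
E
```

```text
16.25 tcp [477.  -33.   22.3] yaw 84.57 rack [-138.8   -6.2] ryaw 89.89 F [-0.31 -0.65  0.76] 0.06
```

View pics/w7.png

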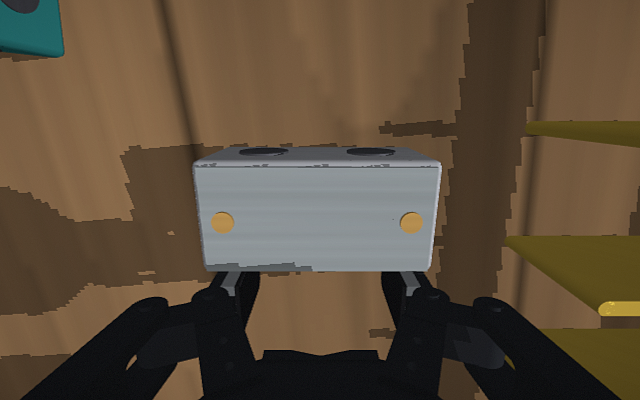

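{"op": "play_rows", "data": {
  "plan": [
    [[-8, 0, 0, 0, 0, 0], [-10, 0, 0, 0, 0, 0], [-5, 0, -20, 0, 0, 0], [0, 0, -40, 0, 0, 0], [0, 0, -45, 0, 0, 0], [0, 0, -45, 0, 0, 0], [0, 20, -40, 0, 0, 0], [0, 20, -20, 0, 0, 0], [0, 0, 0, 0, 0, 0], [0, 0, 0, 0, 0, 0], [0, 0, 0, 0, 0, 0]]
  ],
  "jaw": 14
}}

```text
t: 17.4
tcp_pos: [0.5124, -0.0606, 0.2309]
eef_rot: [-0.001, 0.74, 0.673, -0.002]
ft_force: [0.2, 0.6, -0.2]
gripper_width: 0.0139
```

```bash
python3 st.py; python3 - <<'E'
from fit import *
d,P,s=wrist(); save('w8.png',d['frame'])
save('w8c.png',cv2.resize(d['frame'][50:250,200:466],None,fx=3,fy=3,interpolation=cv2.INTER_CUBIC))
E
```

```text
17.4 tcp [512.4 -60.6 230.9] yaw 84.54 rack [-101.1  -30.4] ryaw 89.86 F [ 0.16  0.6  -0.22] 0.0139
```

View pics/w8.png

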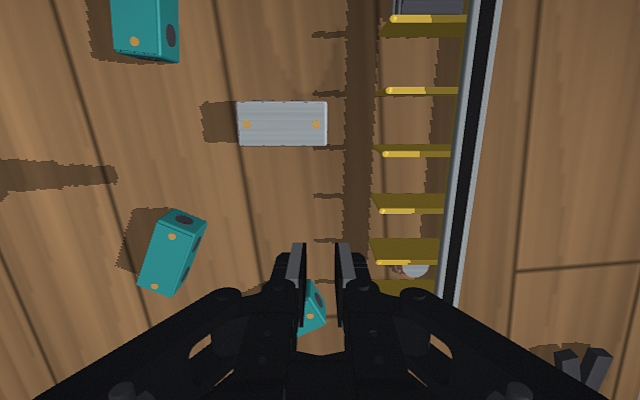

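View pics/w8c.png

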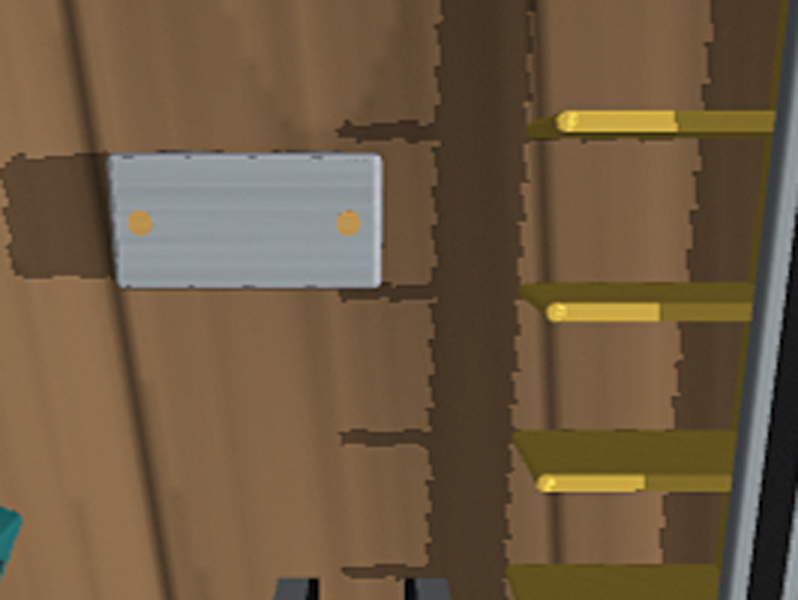

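```bash
python3 - <<'E'
from fit import *
d,P,s=wrist()
c=lambda u,v:(200+u/3,50+v/3)
R=fit(d,P,[((-.041,.058,.058),c(560,122)),((-.041,0,.058),c(548,312)),((-.041,-.058,.058),c(540,484)),((-.041,.116,.058),(388,18.5)),((-.041,-.116,.058),(378,262))],[.6158,-.04,-.093])
R2=np.array([.6158,-.0397,np.radians(-5.32)])
B=fit(d,P,[((-.045,.022,.045),c(110,154)),((.045,.022,.045),c(382,154)),((.045,-.022,.045),c(382,289)),((-.045,-.022,.045),c(117,289))],[.46,0,-.09])
for r_ in(R,R2): print((rel(r_,B)*1e3).round(1),np.degrees(B[2]-r_[2]).round(2))
E
```

```text
[ 0.6152 -0.0398 -0.0799] -4.576397722926752
[[-1.2, -0.1], [0.0, -0.0], [0.2, -0.6], [0.6, 0.6], [0.0, -0.1]]
[ 4.795e-01 -2.000e-04 -9.460e-02] -5.420254229604386
[[-1.6, -0.4], [1.0, -0.4], [0.7, 0.6], [-0.5, 0.5]]
[-138.4   28.6] -0.84
[-139.3   26.6] -0.1
```

{"op": "play_rows", "data": {
  "plan": [
    [[19, -36, 0, 0, 0, 0], [19, -36, 0, 0, 0, 0], [19, -36, 0, 0, 0, 0], [0, 0, 0, 0, 0, 8.2], [0, 0, 0, 0, 0, 8.2], [0, 0, 0, 0, 0, 8.2], [0, 0, 0, 0, 0, 8.2], [0, 0, 0, 0, 0, 8.2], [0, 0, 0, 0, 0, 8.2], [0, 0, 0, 0, 0, 8.2], [0, 0, 0, 0, 0, 8.2], [0, 0, 0, 0, 0, 8.2], [0, 0, 0, 0, 0, 8.2], [0, 0, 0, 0, 0, 7.9], [0, 0, 0, 0, 0, 0], [0, 0, 0, 0, 0, 0], [0, 0, 0, 0, 0, 0]]
  ]
}}

```text
t: 19.2
tcp_pos: [0.4121, 0.0073, 0.2321]
eef_rot: [0.0, 0.999, -0.045, -0.0]
ft_force: [-0.6, 0.3, -0.5]
gripper_width: 0.0139
```

```bash
python3 st.py; python3 - <<'E'
from fit import *
d,P,s=wrist(); save('w9.png',d['frame']); print(s['joint_positions'].round(2))
E
```

```text
19.2 tcp [412.1   7.3 232.1] yaw -5.19 rack [-207.2   27.9] ryaw 0.13 F [-0.57  0.35 -0.53] 0.0139
[-0.09  0.45 -0.06  2.19  0.05  0.5  -1.85]
```

View pics/w9.png

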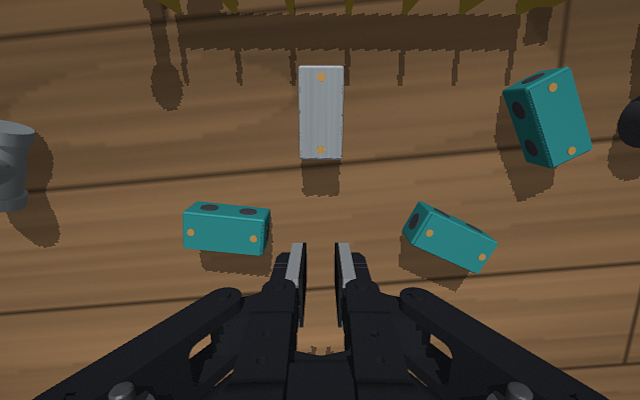

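```bash
python3 - <<'E'
from fit import *
d,P,s=wrist(); T,_=tool()
def t(u,v,z): 
    w=ray(d,u,v,z,P); return ((w-T[:3,3])@T[:3,:3]*1e3).round(1)
print([t(*p,.045) for p in((299,66),(343,66),(343,158),(299.5,158))],'turq',t(270,230,.045),t(267,255,.045),t(403,240,.045),t(440,256,.045))
E
```

```text
[array([110. , -19.2, 187.2]), array([110. ,  22.2, 187.2]), array([ 23.4,  24.1, 187.2]), array([ 23.4, -20.3, 187.2])] turq [-55.5 -53.9 187.2] [-85.6 -58.7 187.2] [-67.2  92.3 187.2] [-86.7 135.4 187.2]
```

{"op": "play_rows", "data": {
  "plan": [
    [[0, 2, 40, 0, 0, 0], [0, 0, 40, 0, 0, 0], [0, 0, 40, 0, 0, 0], [0, 0, 40, 0, 0, 0], [0, 0, 30, 0, 0, 0], [0, 0, 14, 0, 0, 0], [0, 0, 6, 0, 0, 0], [0, 0, 0, 0, 0, 0], [6, 0, 0, 0, 0, 0], [5, 0, 0, 0, 0, 0], [4, -0.2, 0, 0, 0, 0], [5, -0.4, 0, 0, 0, 0], [5, -0.4, 0, 0, 0, 0], [5, -0.4, 0, 0, 0, 0], [5, -0.4, 0, 0, 0, 0], [5, -0.4, 0, 0, 0, 0], [5, -0.4, 0, 0, 0, 0], [5, -0.4, 0, 0, 0, 0], [0, 0, 0, 0, 0, 0]]
  ]
}}

```text
t: 21.2
tcp_pos: [0.4696, 0.0025, 0.0557]
eef_rot: [0.002, 0.999, -0.047, -0.01]
ft_force: [-4.7, -0.1, 9.2]
gripper_width: 0.0139
```

```bash
python3 st.py; python3 - <<'E'
from fit import *
d,P,s=wrist(); save('w10.png',d['frame'])
E
```

```text
21.2 tcp [469.6   2.5  55.7] yaw -5.36 rack [-149.5   28.4] ryaw -0.04 F [-4.73 -0.11  9.17] 0.0139
```

View pics/w10.png

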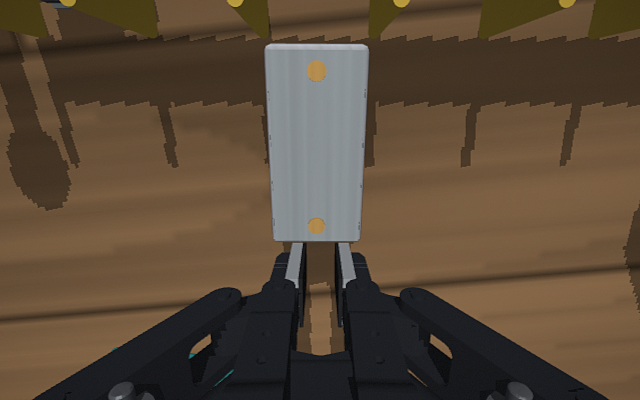

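```bash
python3 - <<'E'
from fit import *
s=monitor.read_state(); print(s['joint_positions'].round(3),s['ft_force'],s['moment'])
d=optics.get_image('scene'); save('s10.png',cv2.resize(d['frame'][150:290,240:440],None,fx=4,fy=4,interpolation=cv2.INTER_CUBIC))
E
```

```text
[ 0.048  0.86  -0.247  2.137  0.811  0.26  -2.578] [-4.71590726 -0.54876806  8.28925133] [-0.0528918   0.92351289  0.00743611]
```

View pics/s10.png

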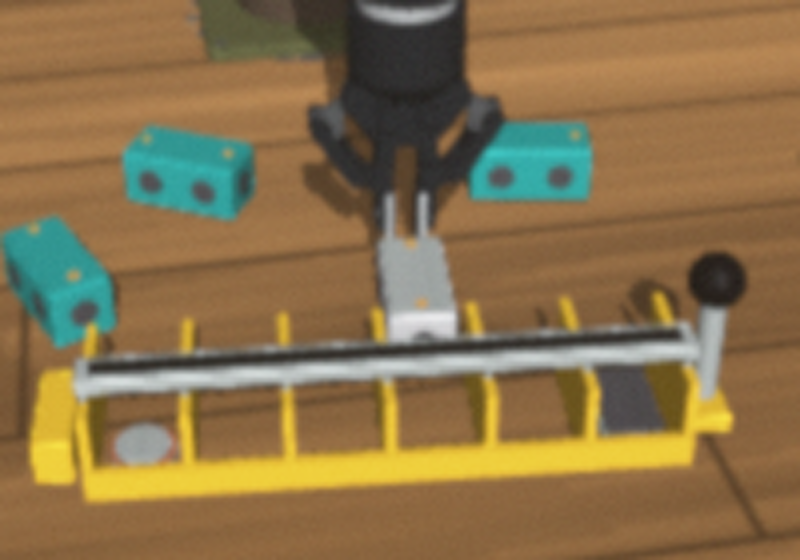

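{"op": "play_rows", "data": {
  "plan": [
    [[0, 0, -5, 0, 0, 0], [0, 0, -20, 0, 0, 0], [0, 0, -40, 0, 0, 0], [0, 0, -40, 0, 0, 0], [0, 0, -40, 0, 0, 0], [0, 0, -40, 0, 0, 0], [0, 0, 0, 0, 0, 0], [0, 0, 0, 0, 0, 0], [0, 0, 0, 0, 0, 0]]
  ]
}}

```text
t: 22.2
tcp_pos: [0.4736, 0.0029, 0.2396]
eef_rot: [0.002, 0.999, -0.047, -0.01]
ft_force: [-0.0, 0.2, 0.1]
gripper_width: 0.0141
```

```bash
python3 st.py; python3 - <<'E'
from fit import *
d,P,s=wrist(); save('w11.png',d['frame']); print(s['joint_positions'].round(3))
E
```

```text
22.2 tcp [473.6   2.9 239.6] yaw -5.33 rack [-145.6   29.3] ryaw -0.01 F [-0.03  0.22  0.05] 0.0141
[ 0.302  0.569 -0.633  1.984  0.476  0.761 -2.28 ]
```

View pics/w11.png

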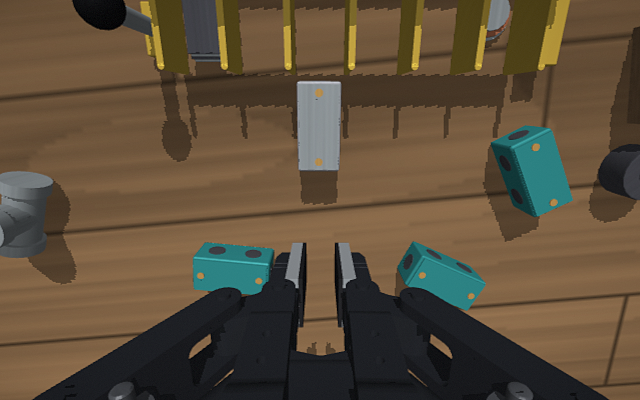

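```bash
python3 - <<'E'
from fit import *
d,P,s=wrist(); T,_=tool(); print(T[:3,:3].round(3))
Rt=np.eye(3); a=np.radians(-5.32); des=np.array([[np.cos(a),np.sin(a),0],[np.sin(a),-np.cos(a),0],[0,0,-1]])
print('fix rotvec tool deg',np.degrees(Ro.from_matrix(T[:3,:3].T@des).as_rotvec()).round(2))
save('w11c.png',cv2.resize(d['frame'][50:190,240:440],None,fx=4,fy=4,interpolation=cv2.INTER_CUBIC))
E
```

```text
[[ 0.995 -0.092 -0.021]
 [-0.092 -0.996 -0.002]
 [-0.021  0.004 -1.   ]]
fix rotvec tool deg [0.24 1.2  0.02]
```

View pics/w11c.png

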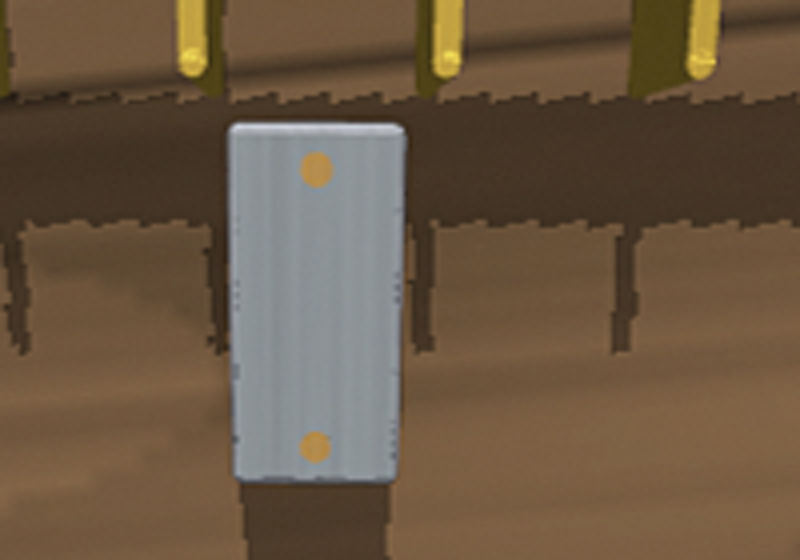

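```bash
python3 - <<'E'
from fit import *
d,P,s=wrist(); T,_=tool()
c=lambda u,v:(240+u/4,50+v/4)
R=fit(d,P,[((-.040,.058,.058),c(191,72)),((-.040,0,.058),c(446,73)),((-.040,-.058,.058),c(702,74)),((-.04,.116,.058),(225,69)),((-.04,-.116,.058),(480,69)),((-.04,.174,.058),(160,67))],[.6158,-.04,-.093])
B=fit(d,P,[((.045,.022,.045),c(229,125)),((.045,-.022,.045),c(405,125)),((-.045,-.022,.045),c(397,482)),((-.045,.022,.045),c(236,482))],[.49,0,-.09])
R2=np.array([.6158,-.0397,np.radians(-5.32)])
for r_ in(R,R2): print((rel(r_,B)*1e3).round(1),np.degrees(B[2]-r_[2]).round(2))
w=np.array([B[0]-.045*np.cos(B[2]),B[1]-.045*np.sin(B[2]),.02]); print('rear in tool',(w-T[:3,3])@T[:3,:3]*1e3)
E
```

```text
[ 0.6134 -0.0406 -0.0958] -5.486416184448068
[[0.6, 0.0], [0.2, 0.1], [-0.7, 0.1], [-0.0, -1.2], [-2.2, -0.1], [1.4, 0.5]]
[ 0.5219 -0.0021 -0.0941] -5.393406566059033
[[-0.8, -0.9], [0.8, -0.8], [0.7, 1.3], [-0.7, 1.2]]
[-94.8  29.6] 0.09
[-97.   28.8] -0.07
rear in tool [ 8.36599336e+00 -1.98966293e-01  2.19051402e+02]
```

{"op": "play_rows", "data": {
  "plan": [
    [[-8, 0, 0, 0.2, 1.2, 0], [-8, 0, 0, 0, 0, 0], [-6, 0, 0, 0, 0, 0], [0, 0, 30, 0, 0, 0], [0, 0, 30, 0, 0, 0], [0, 0, 30, 0, 0, 0], [0, 0, 30, 0, 0, 0], [0, 0, 20, 0, 0, 0], [0, 0, 0, 0, 0, 0], [0, 0, 0, 0, 0, 0]]
  ]
}}

```text
t: 23.35
tcp_pos: [0.4524, 0.0055, 0.1004]
eef_rot: [0.0, 0.999, -0.046, 0.001]
ft_force: [-0.4, 0.5, 0.4]
gripper_width: 0.0141
```

```bash
python3 st.py; python3 - <<'E'
from fit import *
d,P,s=wrist(); save('w12.png',d['frame']); print(s['joint_positions'].round(3),s['eef_rot'].round(4))
E
```

```text
23.35 tcp [452.4   5.5 100.4] yaw -5.28 rack [-166.9   29.8] ryaw 0.04 F [-0.39  0.45  0.43] 0.0141
[ 0.076  0.76  -0.307  2.191  0.796  0.298 -2.585] [ 4.000e-04  9.989e-01 -4.600e-02  1.000e-03]
```

View pics/w12.png

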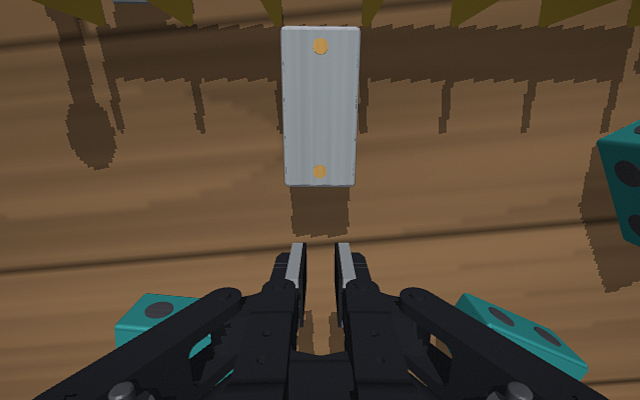

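The wrist is running close to its joint-7 limit in this orientation. A half turn gives the same pushing geometry well inside the joint range, so I'll raise the arm and turn.

{"op": "play_rows", "data": {
  "plan": [
    [[0, 0, -40, 0, 0, 0], [0, 0, -40, 0, 0, 0], [0, 0, -20, 0, 0, 0], [0, 0, 0, 0, 0, -8], [0, 0, 0, 0, 0, -8], [0, 0, 0, 0, 0, -8], [0, 0, 0, 0, 0, -8], [0, 0, 0, 0, 0, -8], [0, 0, 0, 0, 0, -8], [0, 0, 0, 0, 0, -8], [0, 0, 0, 0, 0, -8], [0, 0, 0, 0, 0, -8], [0, 0, 0, 0, 0, -8], [0, 0, 0, 0, 0, -8], [0, 0, 0, 0, 0, -8], [0, 0, 0, 0, 0, -8], [0, 0, 0, 0, 0, -8], [0, 0, 0, 0, 0, -8], [0, 0, 0, 0, 0, -8]]
  ]
}}

```text
t: 25.3
tcp_pos: [0.4525, 0.0046, 0.2018]
eef_rot: [0.003, 0.477, 0.879, 0.0]
ft_force: [0.1, 0.2, 0.5]
gripper_width: 0.0141
```

{"op": "play_rows", "data": {
  "plan": [
    [[0, 0, 0, 0, 0, -8], [0, 0, 0, 0, 0, -8], [0, 0, 0, 0, 0, -8], [0, 0, 0, 0, 0, -8], [0, 0, 0, 0, 0, -8], [0, 0, 0, 0, 0, -8], [0, 0, 0, 0, 0, -4], [0, 0, 0, 0, 0, 0], [0, 0, 0, 0, 0, 0], [0, 0, 0, 0, 0, 0]]
  ]
}}

```text
t: 26.3
tcp_pos: [0.4523, 0.005, 0.2009]
eef_rot: [0.002, 0.047, 0.999, -0.001]
ft_force: [-0.1, 0.6, 0.0]
gripper_width: 0.0138
```

```bash
python3 st.py; python3 - <<'E'
from fit import *
d,P,s=wrist(); save('w13.png',d['frame']); print(s['joint_positions'].round(3),s['eef_rot'].round(4))
E
```

```text
26.3 tcp [452.3   5.  200.9] yaw 174.59 rack [-166.9   29.3] ryaw 179.91 F [-0.08  0.59  0.02] 0.0138
[ 0.625  0.902 -1.361  2.091  1.038  1.104  0.212] [ 1.800e-03  4.720e-02  9.989e-01 -6.000e-04]
```

View pics/w13.png

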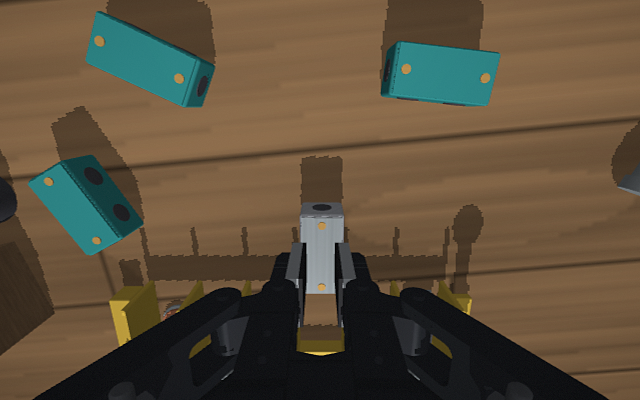

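{"op": "play_rows", "data": {
  "plan": [
    [[0, 0, 30, 0, 0, 0], [0, 0, 30, 0, 0, 0], [0, 0, 30, 0, 0, 0], [0, 0, 20, 0, 0, 0], [0, 0, 0, 0, 0, 0], [0, 0, 0, 0, 0, 0]]
  ]
}}

```text
t: 26.95
tcp_pos: [0.4526, 0.0056, 0.0908]
eef_rot: [0.001, 0.046, 0.999, -0.0]
ft_force: [-0.4, 0.1, 0.6]
gripper_width: 0.014
```

```bash
python3 st.py; python3 - <<'E'
from fit import *
s=monitor.read_state(); print(s['joint_positions'].round(3),s['eef_rot'].round(4))
E
```

```text
26.95 tcp [452.6   5.6  90.8] yaw 174.69 rack [-166.7   29.9] ryaw 180.01 F [-0.36  0.09  0.64] 0.014
[ 0.539  1.074 -1.202  2.173  1.319  1.011  0.011] [ 1.300e-03  4.640e-02  9.989e-01 -1.000e-04]
```

Joint 3 is moving back from its limit, so I'll keep lowering.

{"op": "play_rows", "data": {
  "plan": [
    [[0, 0, 25, 0, 0, 0], [0, 0, 25, 0, 0, 0], [0, 0, 14, 0, 0, 0], [0, 0, 5, 0, 0, 0], [0, 0, 0, 0, 0, 0], [0, 0, 0, 0, 0, 0]]
  ]
}}

```text
t: 27.55
tcp_pos: [0.4534, 0.0055, 0.0226]
eef_rot: [0.002, 0.046, 0.999, 0.0]
ft_force: [0.2, -0.1, 0.6]
gripper_width: 0.0138
```

```bash
python3 st.py; python3 - <<'E'
from fit import *
s=monitor.read_state(); print(s['joint_positions'].round(3),s['eef_rot'].round(4))
d,P,s=wrist(); save('w14.png',d['frame'])
d=optics.get_image('scene'); save('s14.png',cv2.resize(d['frame'][150:290,240:440],None,fx=4,fy=4,interpolation=cv2.INTER_CUBIC))
E
```

```text
27.55 tcp [453.4   5.5  22.6] yaw 174.68 rack [-165.9   29.9] ryaw 180.0 F [ 0.18 -0.1   0.61] 0.0138
[ 0.503  1.198 -1.117  2.186  1.503  0.996 -0.1  ] [0.0023 0.0464 0.9989 0.    ]
```

View pics/s14.png

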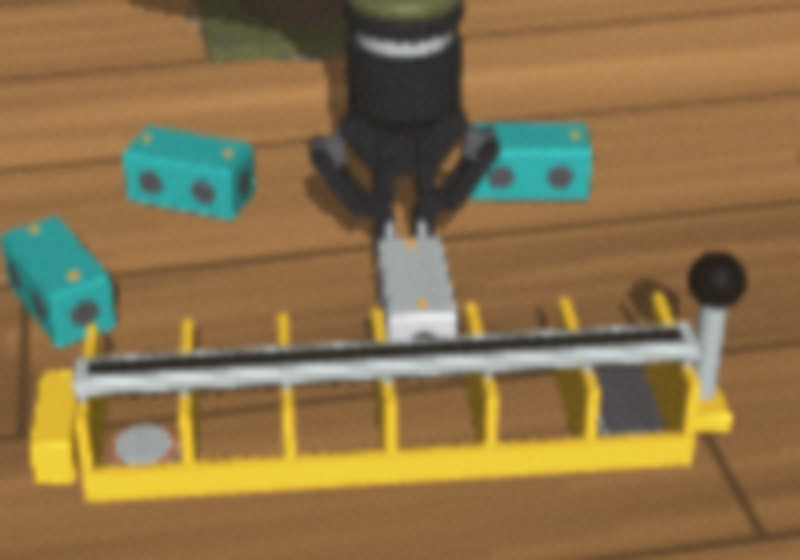

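View pics/w14.png

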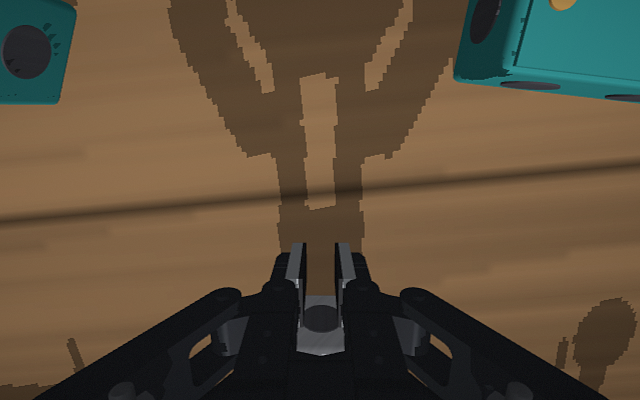

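{"op": "play_rows", "data": {
  "plan": [
    [[-6, 0, 0, 0, 0, 0], [-5, 0, 0, 0, 0, 0], [-4, 0, 0, 0, 0, 0], [-5, 0, 0, 0, 0, 0], [-5, 0, 0, 0, 0, 0], [-5, 0, 0, 0, 0, 0], [-5, 0, 0, 0, 0, 0], [-5, 0, 0, 0, 0, 0], [-5, 0, 0, 0, 0, 0], [-5, 0, 0, 0, 0, 0], [0, 0, 0, 0, 0, 0]]
  ]
}}

```text
t: 28.75
tcp_pos: [0.5035, 0.0004, 0.0215]
eef_rot: [0.002, 0.047, 0.999, -0.0]
ft_force: [0.5, -0.1, -0.1]
gripper_width: 0.014
```

```bash
python3 st.py; python3 - <<'E'
from fit import *
s=monitor.read_state(); print(s['joint_positions'].round(3))
d=optics.get_image('scene'); save('s15.png',cv2.resize(d['frame'][150:290,240:440],None,fx=4,fy=4,interpolation=cv2.INTER_CUBIC))
d=optics.get_image('wrist'); save('w15.png',d['frame'])
E
```

```text
28.75 tcp [5.035e+02 4.000e-01 2.150e+01] yaw 174.63 rack [-115.5   29.6] ryaw 179.95 F [ 0.47 -0.06 -0.09] 0.014
[ 0.507  1.208 -1.109  2.039  1.423  1.01   0.073]
```

View pics/s15.png

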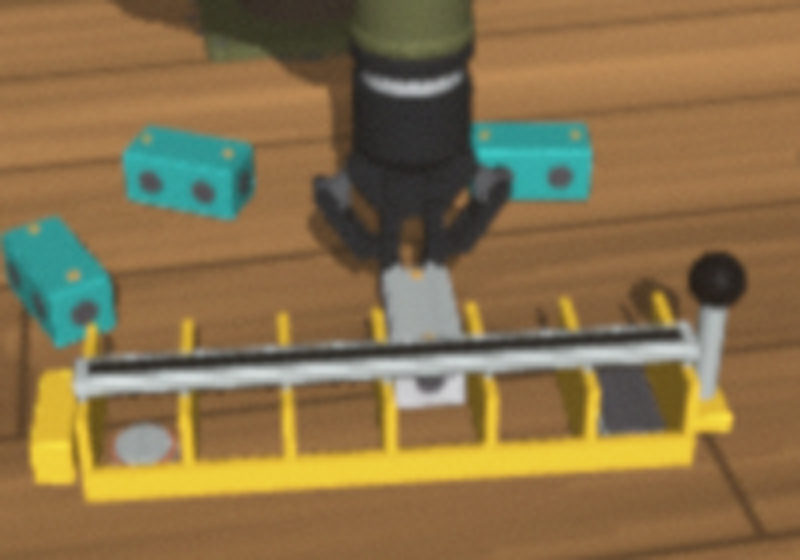

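View pics/w15.png

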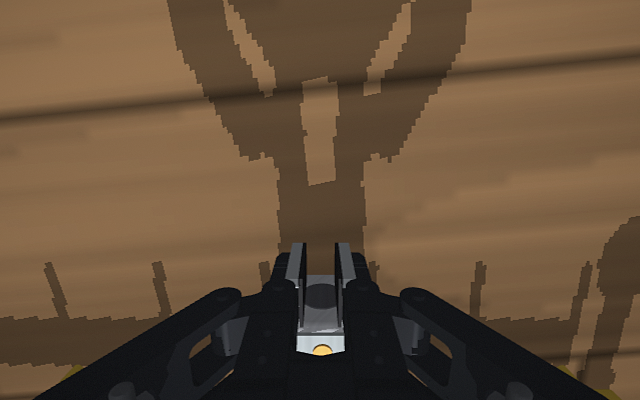

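{"op": "play_rows", "data": {
  "plan": [
    [[-5, 0, 0, 0, 0, 0], [-5, 0, 0, 0, 0, 0], [-5, 0, 0, 0, 0, 0], [-5, 0, 0, 0, 0, 0], [-5, 0, 0, 0, 0, 0], [-5, 0, 0, 0, 0, 0], [-5, 0, 0, 0, 0, 0], [-5, 0, 0, 0, 0, 0], [-5, 0, 0, 0, 0, 0], [-4, 0, 0, 0, 0, 0], [-2, 0, 0, 0, 0, 0], [0, 0, 0, 0, 0, 0]]
  ]
}}

```text
t: 30.05
tcp_pos: [0.5536, -0.0041, 0.0217]
eef_rot: [0.002, 0.046, 0.999, -0.0]
ft_force: [0.7, -0.3, 0.0]
gripper_width: 0.0141
```

```bash
python3 st.py; python3 - <<'E'
from fit import *
d=optics.get_image('scene'); save('s16.png',cv2.resize(d['frame'][190:290,290:410],None,fx=6,fy=6,interpolation=cv2.INTER_CUBIC))
E
```

```text
30.05 tcp [553.6  -4.1  21.7] yaw 174.67 rack [-65.2  29.7] ryaw 179.99 F [ 0.68 -0.25  0.02] 0.0141
```

View pics/s16.png

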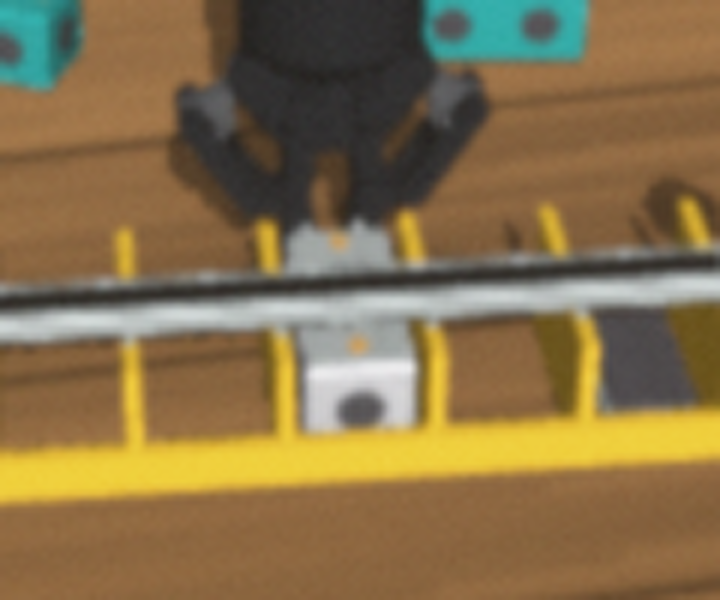

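{"op": "play_rows", "data": {
  "plan": [
    [[-2, 0, 0, 0, 0, 0], [-2, 0, 0, 0, 0, 0], [-1, 0, 0, 0, 0, 0], [-1, 0, 0, 0, 0, 0], [-1, 0, 0, 0, 0, 0], [0, 0, 0, 0, 0, 0]]
  ]
}}

```text
t: 30.7
tcp_pos: [0.5603, -0.0048, 0.0216]
eef_rot: [0.001, 0.046, 0.999, -0.0]
ft_force: [-0.6, 0.4, 1.3]
gripper_width: 0.0141
```

{"op": "play_rows", "data": {
  "plan": [
    [[-1, 0, 0, 0, 0, 0], [-1, 0, 0, 0, 0, 0], [0, 0, 0, 0, 0, 0]]
  ]
}}

```text
t: 31.0
tcp_pos: [0.5624, -0.005, 0.0216]
eef_rot: [0.001, 0.046, 0.999, -0.0]
ft_force: [-1.7, -0.4, 0.8]
gripper_width: 0.014
```

```bash
python3 st.py
```

```text
31.0 tcp [562.4  -5.   21.6] yaw 174.69 rack [-56.4  29.6] ryaw 180.01 F [-1.66 -0.43  0.82] 0.014
```

{"op": "play_rows", "data": {
  "plan": [
    [[-1, 0, 0, 0, 0, 0], [0, 0, 0, 0, 0, 0]]
  ]
}}

```text
t: 31.2
tcp_pos: [0.5628, -0.005, 0.0216]
eef_rot: [0.001, 0.046, 0.999, -0.0]
ft_force: [-1.7, 0.6, 0.9]
gripper_width: 0.0142
```

{"op": "play_rows", "data": {
  "plan": [
    [[-1, 0, 0, 0, 0, 0], [0, 0, 0, 0, 0, 0]]
  ]
}}

```text
t: 31.4
tcp_pos: [0.5628, -0.0051, 0.0216]
eef_rot: [0.0, 0.046, 0.999, -0.0]
ft_force: [-5.4, 0.2, 3.1]
gripper_width: 0.0139
```

```bash
python3 st.py
```

```text
31.4 tcp [562.8  -5.1  21.6] yaw 174.74 rack [-56.   29.6] ryaw 180.06 F [-5.39  0.18  3.1 ] 0.0139
```

It stopped at the expected point (TCP at rack x = -56.0, force rising to 5.4 N), so the box is against the lip. Next I'll back off and inspect.

{"op": "play_rows", "data": {
  "plan": [
    [[-1, 0, 0, 0, 0, 0], [0, 0, 0, 0, 0, 0], [3, 0, 0, 0, 0, 0], [8, 0, 0, 0, 0, 0], [14, 0, 0, 0, 0, 0], [15, 0, 0, 0, 0, 0], [15, 0, -20, 0, 0, 0], [15, 0, -40, 0, 0, 0], [0, 0, -40, 0, 0, 0], [0, 0, -40, 0, 0, 0], [0, 0, -40, 0, 0, 0], [0, 0, 0, 0, 0, 0], [0, 0, 0, 0, 0, 0]]
  ]
}}

```text
t: 32.7
tcp_pos: [0.4955, 0.001, 0.202]
eef_rot: [0.002, 0.047, 0.999, -0.001]
ft_force: [-0.6, 0.2, -0.3]
gripper_width: 0.0137
```

```bash
python3 st.py; python3 - <<'E'
from fit import *
print(monitor.read_state()['joint_positions'].round(3))
d=optics.get_image('scene'); save('s17.png',cv2.resize(d['frame'][190:290,290:410],None,fx=6,fy=6,interpolation=cv2.INTER_CUBIC))
d=optics.get_image('wrist'); save('w17.png',d['frame'])
E
```

```text
32.7 tcp [495.5   1.  202. ] yaw 174.66 rack [-123.6   29.4] ryaw 179.98 F [-0.6   0.23 -0.26] 0.0137
[ 0.604  0.923 -1.319  1.973  1.023  1.138  0.316]
```

View pics/s17.png

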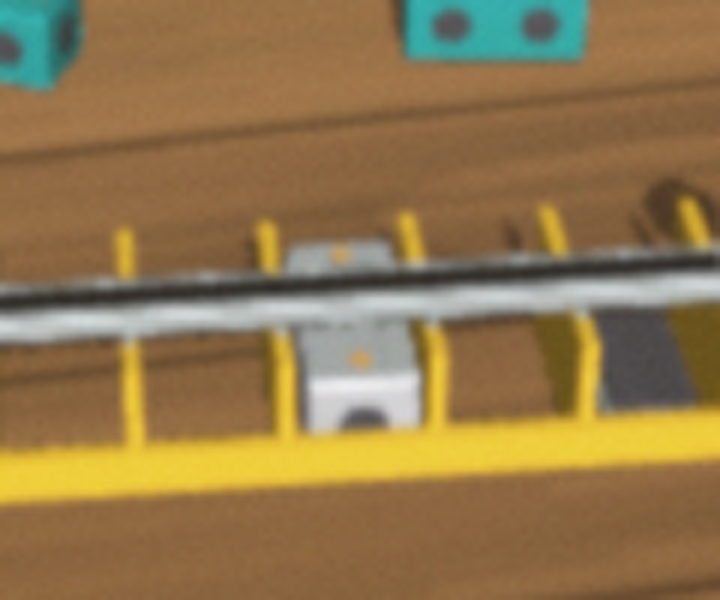

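View pics/w17.png

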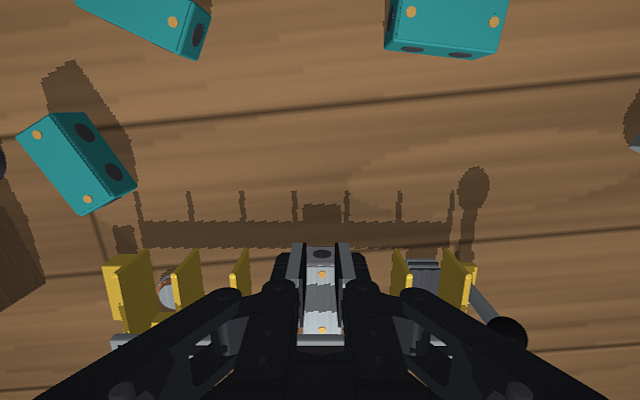

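{"op": "play_rows", "data": {
  "plan": [
    [[0, -40, -20, 0, 0, 0], [0, -45, -10, 0, 0, 0], [0, -45, 0, 0, 0, 0], [0, -45, 0, 0, 0, 0], [0, -45, 0, 0, 0, 0], [0, -40, 0, 0, 0, 0], [0, 0, 0, 0, 0, 0], [0, 0, 0, 0, 0, 0]]
  ]
}}

```text
t: 33.6
tcp_pos: [0.4699, -0.258, 0.2298]
eef_rot: [0.0, 0.047, 0.999, 0.001]
ft_force: [0.9, 1.2, -0.5]
gripper_width: 0.014
```

```bash
python3 st.py; python3 - <<'E'
from fit import *
print(monitor.read_state()['joint_positions'].round(3))
d=optics.get_image('top'); save('t18.png',d['frame']);save('t18c.png',cv2.resize(d['frame'][125:205,230:410],None,fx=4,fy=4,interpolation=cv2.INTER_CUBIC))
d=optics.get_image('scene'); save('s18.png',d['frame'])
E
```

```text
33.6 tcp [ 469.9 -258.   229.8] yaw 174.57 rack [-125.  -230.9] ryaw 179.89 F [ 0.89  1.22 -0.5 ] 0.014
[ 1.105  0.954 -1.378  1.823  0.993  1.269  0.909]
```

View pics/t18.png

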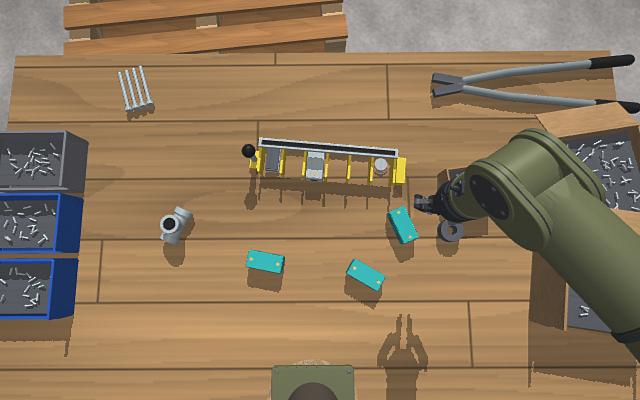

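View pics/t18c.png

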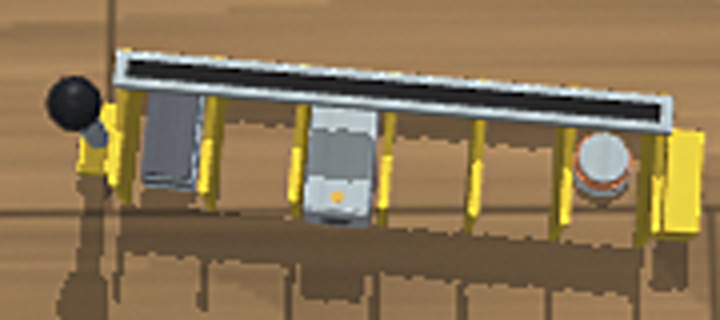

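```bash
python3 - <<'E'
from fit import *
d=optics.get_image('top'); R=np.array([.6158,-.0397,np.radians(-5.32)])
for n,P in(('rear+y top',(-.045,.051,.045)),('rear-y top',(-.045,.007,.045)),('same 4mm short',(-.049,.007,.045)),('nose y=0',(-.041,0,.058)),('nose58',(-.041,.058,.058)),('nose-58',(-.041,-.058,.058)),('rail near corner',(.018,.177,.08)),('rail near',(.018,-.177,.08))):
    print(n,((proj(d,tr(R,P))[0]-[230,125])*4).round(1))
im=d['frame'];save('t19.png',cv2.resize(im[155:190,295:345],None,fx=14,fy=14,interpolation=cv2.INTER_CUBIC))
ds=optics.get_image('scene')
for n,P in(('front top',(.045,.051,.045)),('front top -',(.045,.007,.045)),('short4',(.041,.007,.045)),('lip top',(.045,0.007,.02)),('rear',(-.045,.007,.045)),('div0 rear top',(.049,0,.058)),('div58 rear top',(.049,0.058,.058))): print(n,((proj(ds,tr(R,P))[0]-[290,190])*6).round(1))
E
```

```text
rear+y top [303.4 208.3]
rear-y top [371.1 214. ]
same 4mm short [370.5 220. ]
nose y=0 [382.7 204.7]
nose58 [292.3 197.2]
nose-58 [473.2 212.3]
rail near corner [112.  83.]
rail near [672.  129.3]
front top [415.1 370. ]
front top - [300.2 377.1]
short4 [299.2 370.3]
lip top [300.3 427.1]
rear [278.1 236.6]
div0 rear top [282.7 358.4]
div58 rear top [436. 349.]
```

View pics/t19.png

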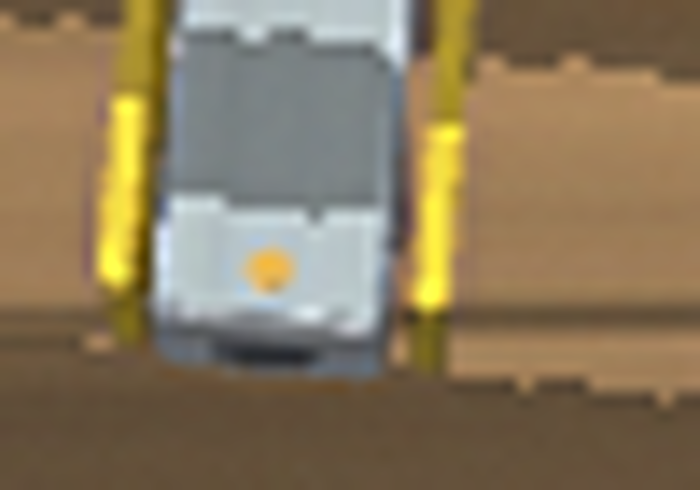

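```bash
python3 -c "
from plant import r
print(r.job_done())"
```

```text
the job is handed in; nothing more can be done
None
```

The box is in the third gap from the ball-knob end and, by force and camera checks, fully home against the lip. I handed the job in at about 34 s of the 70 s; no verdict is given.

- **Rail:** With the gripper shut, I pressed on the rail at rack y ≈ 145 and slid to y ≈ 29.7, which is 0.7 mm from the middle of the third gap. The tip stayed about 5.5 mm down at all three points I read. The upward force there was 2.4 to 3.6 N. I then lifted off.
- **Box:** I pushed it from the right side to line it up, then from behind into the gap. It stopped where expected (TCP at rack x = -56.0 mm) as the push force rose to about 5 N.
- **Last checks:** In the top and scene pictures the box stands straight in the third gap. Its edges lie about where they should when home, to 1–2 mm. The tee, ring and turquoise boxes stand where they were; the arm hid most of the carton in the last top view.

**One step did not go to plan:** on the first push from behind, the arm could not get low enough that close to its base. The fingertips pushed at or on the rear top edge of the box, with about 9 N on them. That moved the box about 43 mm forward. The pictures afterwards showed it flat and straight, but I did not watch it during that push. I then turned the gripper half round and did the rest of the push at the right height.

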